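Safety check of a bench jar mill: stop button, then guard interlock

TASK

Do the safety check on the bench jar mill: with the guard shut, push the red mushroom stop button down until it latches and let go of it, then twist its head clockwise until it has popped back up. Only then lift the clear guard (black handle on top) until the pointer on its left edge stands at the red trip index on the side scale, and finish there, still holding the guard steady against its weight so that I can read the interlock switch: it falls shut if let go. Do not drop the guard or shift the index, and leave the jar and everything else on and around the mill where it is.

Things in the scene. Friction and masses are not known exactly. Their poses are not given: they have to be found in the camera images.
- mill: The bench jar mill, fixed to the bench: a white tub 280 mm deep (its x), 420 mm wide (its y), 130 mm high. Origin at the centre of its underside; x points from its front (robot side) to its rear, y left, z up. The right-hand 110 mm (y -210 to -100 mm) is the control housing, its flat top 130 mm above the bench; the rest is the roller well, covered by the guard.
- estop_top (a point): Centre of the flat top of the stop button's red head; axes as the mill's. The head is a disc 40 mm in diameter, 19 mm thick, side wall upright from 4 to 16 mm below this point, on a thin black stem. Its top is 40 mm above the control housing when up, 33.5 mm when latched. Under it a black collar 32 mm across, 10 mm high; beside it, 55 mm behind, a speed knob 15 mm high.
- estop (a joint): Travel of the stop button's head, m: 0 up, 0.009 at its hard lower stop. The push grows from 2 to about 5 N before the stop. Past 0.0065 a pawl catches, and when let go it rests latched at 0.0065; pulling does not release it, twisting does.
- estop_turn (a joint): Twist of the stop button's head, rad, growing clockwise seen from above: 0 at rest, stop at 1.0, with a weak return spring. Beyond about 0.6 the latch lets go and the head's own spring (2 to 4 N) lifts it to the top; if it is gripped, it rises when the grip opens.
- guard_handle (a point): Centre of the bar of the black handle on top of the guard, near its front edge; axes as the guard's (closed: as the mill's). The bar is round, 14 mm in diameter, 116 mm long along y with a post at each end; its centre is 43 mm above the panel and, closed, 182 mm above the bench.
- guard_hinge (a point): Point on the guard's hinge axis, at the rear of the mill, 130 mm above the bench, at the middle of the guard's width; axes as the mill's, the hinge turns about y. With the guard closed the handle bar's centre lies 215 mm in front of (-x) and 52 mm above this point.
- guard (a joint): Opening angle of the guard, a clear panel in an aluminium frame, 250 x 290 mm, 0.6 to 0.95 kg, rad: 0 closed, flat on the tub, growing as its front edge swings up about the rear hinge, stop at 1.4. It falls shut from any angle when let go.
- pointer_tip (a point): The tip of the guard's yellow pointer (black tip), on the guard's left edge, 150 mm from the hinge axis; it swings with the guard.
- index_tip (a point): Reference point of the red trip index, a small red block with a dark thumbscrew clamped on the aluminium quadrant scale at the left side of the guard, 150 mm from the hinge axis. When the guard is at the index, pointer_tip and index_tip coincide.
- trip_index (a joint): The angle at which the red trip index is clamped, rad, on the same scale as joint guard (29 to 46 degrees): the guard is at the index when the two joint values are equal. Not to be shifted.
- jar: Bystander: the porcelain milling jar, 90 mm diameter and 150 mm long, lying along the mill's y axis on the two rollers under the guard; origin at its centre.
- mortar: Bystander: a white porcelain mortar, 112 mm across and 60 mm high, on the bench in front of the mill; origin at the centre of its underside.
- ball_tray: Bystander: an open blue tray of white grinding balls, 110 x 150 x 45 mm, on the bench to the left of the mill; origin at the centre of its underside.
- reagent_jar: Bystander: a white plastic jar with a blue lid, 72 mm diameter, 105 mm high, on the bench in front of the mill's left corner; origin at the centre of its underside.
- beaker: Bystander: a glass beaker, 72 mm diameter, 95 mm high, on the bench to the right of the mill; origin at the centre of its underside.
- spatula: Bystander: a 200 mm spatula with a wooden handle, lying on the bench to the right of the mill; origin at the middle of its length, on the bench.
- spanner: Bystander: a 170 mm steel spanner lying on the bench in front of the mill; origin at the middle of its length, on the bench.
- sample_bottle: Bystander: a small amber bottle, 42 mm diameter, 78 mm high, standing on the rear of the control panel behind the stop button; origin at the centre of its underside.

How it is judged:
On the way, in this order (a step that is already met when the one before it is completed fails the run):
1. the stop button is latched down and let go, with the guard shut (value of joint estop above 0.0055 m and contact force between the fingers and estop below 0.2 N and value of joint guard below 0.1 rad), for 0.2 s.
2. its head is twisted clockwise (value of joint estop_turn above 0.35 rad).
3. the stop button has popped back up, with the guard still shut (value of joint estop below 0.0015 m and value of joint guard below 0.1 rad), for 0.2 s.
4. the guard is held with its pointer at the red index (distance between pointer_tip and index_tip below 0.01 m and contact force between the fingers and guard above 1 N), for 0.3 s.
At the end, for the whole second after the job is handed in: The fingers still hold the guard (over 1 N), steady (under 0.05 rad/s), its pointer within 10 mm (4 degrees) of the red index, which is unshifted (under 6 mm); the stop button is up again (within 1.5 mm); each bystander is within 30 mm of its start, so nothing else props the guard (all of step 4 and velocity of joint guard between -0.05 and 0.05 rad/s and value of joint estop below 0.0015 m and distance of index_tip from where it was at the start of the episode below 0.006 m and distance of each of jar, mortar, ball_tray, reagent_jar, beaker, spatula, spanner, sample_bottle from where it was at the start of the episode below 0.03 m); the arm keeps its last pose, push and grip.
It fails at once if the guard is lifted while the stop button is still down (value of joint guard above 0.15 rad and value of joint estop above 0.004 m).
It fails at once if the guard is dropped (falls faster than 2 rad/s) (velocity of joint guard below -2 rad/s).
It fails at once if the trip index is shifted by more than 6 mm (distance of index_tip from where it was at the start of the episode above 0.006 m).
It fails at once if the jar or another bystander is moved by more than 30 mm (distance of any of jar, mortar, ball_tray, reagent_jar, beaker, spatula, spanner, sample_bottle from where it was at the start of the episode above 0.03 m).
It also fails if it takes over 61 s, if anything falls off the work surface, if the arm or the gripper's body presses on something with over 40 N, if the wrist force passes 120 N, or if a joint passes its speed limit or range.

ROBOT

A 6-joint arm with a two-finger parallel gripper is mounted at the origin on the work surface. World frame = base frame: x ahead of the robot, y to its left, z up, the work surface at z = 0. Lengths are in m, angles in rad, forces in N, time in s.
With the tool pointing down it reaches from about 0.25 to 0.775 m from the base axis. Payload 4 kg.
Tool frame: the origin (TCP) lies at the very end of the fingers, on their centre line; the grasp point (between the pads) lies hold_point_z behind it (hold_point_z is the distance from the TCP to the grasp point, in m); z points along the fingers, y is the direction in which the jaws open and shut (so a half turn about z gives the same grasp; the last joint's range is limited). The gripper opens to 94 mm and grips with 3 to 60 N. Pads are 16 mm wide; open, the fingers measure 119 mm over their backs; the gripper's body (75 mm by 177 mm) begins 78 mm behind the grasp point.
Start: joints at [1.153, 0.087, 1.371, -0, 1.684, -0.103], TCP at [0.17, 0.523, 0.206] pointing down, gripper open.
Joint ranges: [-3.1, 3.1], [-0.76, 2.03], [0.27, 2.55], [-1.08, 4.22], [0.17, 2.65], [-2.57, 2.57]. Speed limits (rad/s): [2.79, 2.79, 3.14, 3.14, 3.14, 3.14].

INTERFACE

Orientations are given as [roll, pitch, yaw] about the fixed x, y, z axes, in that order (R = Rz(yaw) Ry(pitch) Rx(roll)).
In Python, from bench import * gives the robot as it stands.
- The arm moves only by the tool step_arm, never from a script. Its argument "increments" is text: rows parted by semicolons, each of 6 numbers parted by spaces: the shift along the tool's x, y, z in cm, then the turn, a rotation vector about the tool's x, y, z in rad. A call has 1 to 5 rows; each row shifts and turns the commanded pose from where the row before left it, along the tool's axes as they then stand; what a row does not reach is not made up. A row lasts 1/10 s, in which the tool goes at most 50 mm and 8.59 degrees, less where a joint would pass 70% of its speed; a pose out of reach is approached as far as the arm can. A call is refused whole if a number of a shift passes 5 or a number of a turn 0.15, either way. A call with a gripper value outside its range is refused whole. "claw" is the gripper's target within -1 to 1 (shut at 1, half-way at 0, fully open at -1), set as the call begins (left out, the last holds). The fingers move at their own pace and stop on an object; the grip force is fixed at half the most. Time passes only in rows, so rows that do not move let the fingers close. It gives the time, the measured TCP pose, the force and the opening at its end, in the units of the state.
- get_obs(): the state, without advancing time (a new reading comes with each control period).
- snapshot(name): name is "scene" or "top" or "wrist"; returns the picture (384x512x3 uint8, red, green, blue); there is no depth.
- calibration(name): a dict with "camera_matrix" (3x3 intrinsics, pixels), "k1" (the pictures are not rectified: a ray, as slopes to the right and down, at radius r is drawn at 1 + k1 r^2 times it, then the intrinsics apply), "eye" and "orientation" of the camera in the world; the wrist camera has in their place "tool_from_camera" (4x4, takes a point from camera to tool coordinates, whose origin is the TCP and whose axes are the flange's). Camera axes: x right, y up, looking along -z (the intrinsics and any distortion apply to the point x, -y, -z); pixel columns grow to the right and rows downward; lengths in m; the calibration is good to about 2 mm. A picture is of the moment at which its call begins: read the wrist's pose just before it. calibration takes no time and is no camera call.
- close_job(): hands the job in, once; it reports no verdict.
The state is a dict: "time": time; "joint_positions": joint angles; "qvel": joint speeds; "joint_torque": joint torques, N m; "tool_pos": TCP position; "ee_rot": TCP orientation; "wrist_force": force on the tool from outside, world axes, zero at the start; "wrist_torque": the same for the moment, N m; "width": finger opening in m.
Only numpy, scipy, OpenCV 4.12 (cv2) and the standard library are available. Lean on these libraries where they do the work, as an engineer would, in place of code of your own. Each camera call takes 0.05 s, during which the arm holds its last target. There are 200 camera calls.

## Working session

There is one attempt and no reset: what is moved stays moved. The work goes in short steps, Python scripts to look and compute and a tool call to move; the robot and the scene stay as the last step left them, time stands still between calls to the robot, and variables do not carry over. Pictures are saved under pics/ and viewed, about 8 in all and at most 12, crops included, and the job is handed in when it is done.

Besides the shell and the picture viewer there is one more tool, called after "Request:" as name(argument=value, ...), one argument or row to a line, values as JSON. step_arm: Moves the arm, as the interface text tells. Its arguments: {"type":"object","properties":{"increments":{"type":"string"},"claw":{"type":"number"}},"required":["increments"]}

```bash
mkdir -p pics; ls; cat > h.py <<'E'
from bench import *
import numpy as np, cv2
from scipy.spatial.transform import Rotation as R
E
python3 - <<'E'
from h import *
o=get_obs(); print(o)
for n in ("scene","top","wrist"): print(n,calibration(n))
a=snapshot("scene");b=snapshot("top")
cv2.imwrite("pics/s0.png",a[:,:,::-1]);cv2.imwrite("pics/t0.png",b[:,:,::-1])
c=np.vstack([a,b]) 
cv2.imwrite("pics/st.png",cv2.resize(np.hstack([a,b])[:,:,::-1],(800,300)))
E
```

```text
pics
{'time': 0.0, 'joint_positions': array([ 1.15285584e+00,  8.79463132e-02,  1.37219768e+00, -3.99434626e-05,
        1.68355344e+00, -1.03106458e-01]), 'qvel': array([-0.00123516, -0.00115081, -0.0006819 , -0.00048936,  0.0006732 ,
       -0.00023006]), 'joint_torque': array([ 9.47430090e-04, -3.40177238e+01, -3.02430332e+01,  7.19532534e-02,
        3.27619747e-02, -1.46807288e-04]), 'tool_pos': array([0.17012267, 0.52248506, 0.20433759]), 'ee_rot': array([-3.13949497e+00, -1.77143359e-04,  2.82675398e+00]), 'wrist_force': array([ 0.4975472 ,  0.88123444, -0.41475023]), 'wrist_torque': array([-0.03875355,  0.01916818,  0.01600163]), 'width': 0.09409911949329705}
scene {'camera_matrix': array([[438.70124321,   0.        , 249.60676144],
       [  0.        , 438.70124321, 199.45905728],
       [  0.        ,   0.        ,   1.        ]]), 'k1': -0.019347767732292676, 'eye': array([ 0.90442079, -0.71311925,  0.81136665]), 'orientation': array([0.88141593, 0.01577321, 0.42359312])}
top {'camera_matrix': array([[371.71587023,   0.        , 249.44128307],
       [  0.        , 371.71587023, 191.67158132],
       [  0.        ,   0.        ,   1.        ]]), 'k1': -0.10817771776982868, 'eye': array([0.40126731, 0.02994105, 1.21280697]), 'orientation': array([ 1.60972722e-01,  1.43866903e-03, -1.55407320e+00])}
wrist {'camera_matrix': array([[326.41537575,   0.        , 255.24493222],
       [  0.        , 326.41537575, 194.88985935],
       [  0.        ,   0.        ,   1.        ]]), 'k1': -0.0009626850319826615, 'tool_from_camera': array([[-4.51262894e-04,  9.70714520e-01,  2.40235544e-01,
         6.96539816e-02],
       [ 9.99999690e-01,  2.83188733e-04,  7.34143400e-04,
        -4.21381066e-04],
       [ 6.44611659e-04,  2.40235800e-01, -9.70714348e-01,
        -1.78798409e-01],
       [ 0.00000000e+00,  0.00000000e+00,  0.00000000e+00,
         1.00000000e+00]])}
```

View pics/s0.png

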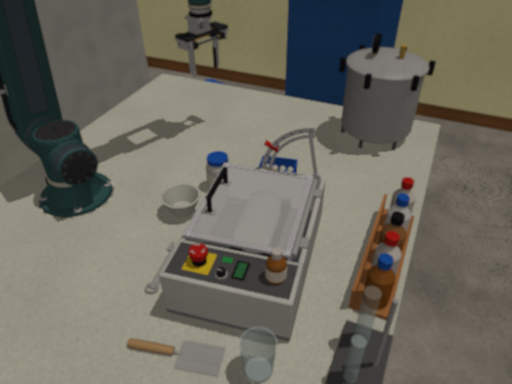

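View pics/t0.png

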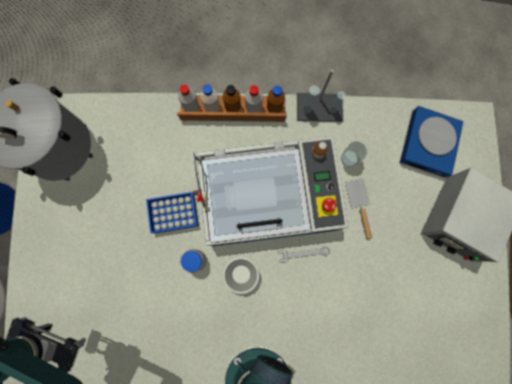

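The scene view shows the e-stop at (199,254), the handle near (216,190) and the red index at (270,146). In the top view the e-stop is at (329,206), the handle bar runs (238,226)–(282,222), and the index is at (200,198).

```bash
cat >> h.py <<'E'
def cam(n,o=None):
    c=calibration(n)
    if n=="wrist":
        T=c["tool_from_camera"]; Rt=R.from_euler("xyz",o["ee_rot"]).as_matrix()
        return c["camera_matrix"],c["k1"],o["tool_pos"]+Rt@T[:3,3],Rt@T[:3,:3]
    return c["camera_matrix"],c["k1"],np.array(c["eye"]),R.from_euler("xyz",c["orientation"]).as_matrix()
def ray(C,uv):
    K,k,e,Q=C
    p=cv2.undistortPoints(np.array([[uv]],float),K,np.array([k,0,0,0.]))[0,0]
    d=Q@np.array([p[0],-p[1],-1]); return e,d/np.linalg.norm(d)
def onz(C,uv,z):
    e,d=ray(C,uv); return e+d*(z-e[2])/d[2]
def proj(C,P):
    K,k,e,Q=C; p=Q.T@(np.asarray(P)-e); x=p[0]/-p[2]; y=-p[1]/-p[2]; s=1+k*(x*x+y*y)
    return np.array([K[0,0]*x*s+K[0,2],K[1,1]*y*s+K[1,2]])
def tri(rs):
    A=sum(np.eye(3)-np.outer(d,d) for e,d in rs); b=sum((np.eye(3)-np.outer(d,d))@e for e,d in rs)
    X=np.linalg.solve(A,b); return X,[np.linalg.norm(np.cross(X-e,d)) for e,d in rs]
def blobs(img,lo,hi,mn=8):
    h=cv2.cvtColor(img,cv2.COLOR_RGB2HSV); m=cv2.inRange(h,np.array(lo),np.array(hi))
    if lo[0]==0: m|=cv2.inRange(h,np.array([170,lo[1],lo[2]]),np.array([180,hi[1],hi[2]]))
    n,l,s,c=cv2.connectedComponentsWithStats(m); return [(s[i],c[i]) for i in range(1,n) if s[i,4]>=mn]
E
python3 - <<'E'
from h import *
S=cam("scene");T=cam("top")
a=cv2.imread("pics/s0.png")[:,:,::-1];b=cv2.imread("pics/t0.png")[:,:,::-1]
for n,i in(("s",a),("t",b)):
    for s,c in blobs(i,(0,150,90),(8,255,255)): print(n,s,c.round(1))
g=cv2.inRange(b,(0,0,0),(55,55,55))[205:240,225:295]
ys,xs=np.nonzero(g); print(len(xs)); 
pts=np.c_[xs+225,ys+205]; r=cv2.minAreaRect(pts.astype(np.float32)); print(r, cv2.boxPoints(r))
bx=cv2.boxPoints(r)
for p in ((238,226),(282,222)): print("h",onz(T,p,.182))
print("estop",onz(T,(329,206),.165), onz(S,(199,248),.17), tri([ray(T,(329,206)),ray(S,(199,251))]))
print("index",tri([ray(T,(200,198)),ray(S,(270,146))]))
for p in ((344,228),(333,139),(207,244),(195,155)): print("corner",p,onz(T,p,.13))
E
```

```text
s [265 141  13  10  35] [270.1 145.1]
s [403 178  10  11  71] [407.9 181.7]
s [385 231  15  15 145] [392.6 236.7]
s [189 244  19  16 198] [198.  251.7]
t [180  85   9   9  64] [184.   88.9]
t [250  85   8  10  65] [253.6  89.7]
t [197 192   6   9  29] [199.3 197.2]
t [323 199  13  12  96] [328.6 204.5]
119
((259.03070068359375, 223.7396697998047), (3.6114661693573, 42.54917526245117), 82.69424438476562) [[237.6992  224.65396]
 [279.90295 219.24323]
 [280.36218 222.82538]
 [238.15845 228.23611]]
h [0.47172543 0.06430915 0.182     ]
h [ 0.48478889 -0.05759433  0.182     ]
estop [ 0.5337093  -0.19325092  0.165     ] [ 0.5445022  -0.18979007  0.17      ] (array([ 0.53860807, -0.19155711,  0.1596044 ]), [np.float64(0.005085224998531141), np.float64(0.005085224998530983)])
index (array([0.54853507, 0.17169779, 0.20161146]), [np.float64(0.003401738329394938), np.float64(0.003401738329394947)])
corner (344, 228) [ 0.47387509 -0.24414777  0.13      ]
corner (333, 139) [ 0.74363329 -0.21714714  0.13      ]
corner (207, 244) [0.42151787 0.15475677 0.13      ]
corner (195, 155) [0.68615882 0.20016825 0.13      ]
```

```bash
cat >> h.py <<'E'
def plan(P,rot=None):
    o=get_obs(); Q=R.from_euler("xyz",o["ee_rot"])
    print("t",o["time"],"tcp",o["tool_pos"].round(4),"rpy",o["ee_rot"].round(3),"F",o["wrist_force"].round(2),"w",round(o["width"],4),"q",o["joint_positions"].round(2))
    print("shift cm",(Q.inv().apply(np.array(P)-o["tool_pos"])*100).round(2), "turn", None if rot is None else (Q.inv()*R.from_euler("xyz",rot)).as_rotvec().round(3))
E
python3 -c "
from h import *
plan([.537,-.191,.284],[np.pi,0,2.0])"
```

```text
t 0.1 tcp [0.1701 0.5225 0.2044] rpy [-3.14  -0.     2.827] F [0.29 0.48 0.34] w 0.094 q [ 1.15  0.09  1.37 -0.    1.68 -0.1 ]
shift cm [-56.98 -56.5   -7.86] turn [-0.002  0.001  0.827]
```

Request:
step_arm(
  increments="0 0 -4 0 0 0; 0 0 -4 0 0 0",
  claw=-0.3,
)

```text
time: 0.3
tool_pos: [0.1697, 0.5217, 0.2835]
ee_rot: [-3.135, -0.001, 2.827]
wrist_force: [0.3, 0.5, -0.2]
width: 0.0814
```

Request:
step_arm(
  increments="-3.4 -3.4 0 0 0 0;-3.4 -3.4 0 0 0 0;-3.4 -3.4 0 0 0 0;-3.4 -3.4 0 0 0 0;-3.4 -3.4 0 0 0 0",
)

```text
time: 0.8
tool_pos: [0.2795, 0.3069, 0.285]
ee_rot: [-3.141, -0.0, 2.828]
wrist_force: [1.2, 0.9, 1.2]
width: 0.0615
```

Request:
step_arm(
  increments="-3.4 -3.4 0 0 0 0;-3.4 -3.4 0 0 0 0;-3.4 -3.4 0 0 0 0;-3.4 -3.4 0 0 0 0;-3.4 -3.4 0 0 0 0",
)

```text
time: 1.3
tool_pos: [0.3885, 0.0925, 0.2852]
ee_rot: [3.141, 0.0, 2.827]
wrist_force: [-0.1, 0.7, 0.4]
width: 0.0609
```

Request:
step_arm(
  increments="-3.4 -3.4 0 0 0 0;-3.4 -3.4 0 0 0 0;-3.4 -3.4 0 0 0 0;-3.4 -3.4 0 0 0 0;-3.4 -3.4 0 0 0 0",
)

```text
time: 1.8
tool_pos: [0.4977, -0.1218, 0.2849]
ee_rot: [3.141, -0.001, 2.826]
wrist_force: [1.0, 0.5, 0.7]
width: 0.0614
```

Request:
step_arm(
  increments="-3.3 -3.2 0 0 0 0;-2.6 -2.3 0 0 0 0;0 0 0 0 0 0.14;0 0 0 0 0 0.14;0 0 0 0 0 0.14",
)

```text
time: 2.3
tool_pos: [0.5363, -0.1909, 0.2843]
ee_rot: [-3.141, -0.002, 2.4]
wrist_force: [-0.2, -0.3, 0.5]
width: 0.0611
```

Request:
step_arm(
  increments="0 0 0 0 0 0.14;0 0 0 0 0 0.14;0 0 0 0 0 0.13; 0 0 0 0 0 0",
  claw=1,
)

```text
time: 2.7
tool_pos: [0.5362, -0.1903, 0.2848]
ee_rot: [-3.141, -0.001, 1.997]
wrist_force: [0.3, 0.8, 0.5]
width: 0.0325
```

```bash
python3 - <<'E'
from h import *
plan([.537,-.191,.284],[np.pi,0,2.0])
o=get_obs();W=cam("wrist",o);a=snapshot("wrist");t=snapshot("scene")
cv2.imwrite("pics/w1.png",a[:,:,::-1])
for s,c in blobs(a,(0,150,60),(8,255,255)): print(s,c.round(1),onz(W,c,.17))
print("proj",proj(W,[.537,-.191,.17]))
E
```

```text
t 2.7 tcp [ 0.5362 -0.1903  0.2848] rpy [-3.141e+00 -1.000e-03  1.997e+00] F [0.33 0.84 0.54] w 0.0325 q [-0.44  0.13  1.17  0.    1.84 -0.87]
shift cm [-0.09  0.04  0.08] turn [-0.001 -0.001 -0.003]
[ 239  172   42   42 1156] [259.5 192.5] [ 0.53964561 -0.19010187  0.17      ]
proj [256.4687778  192.25633747]
```

View pics/w1.png

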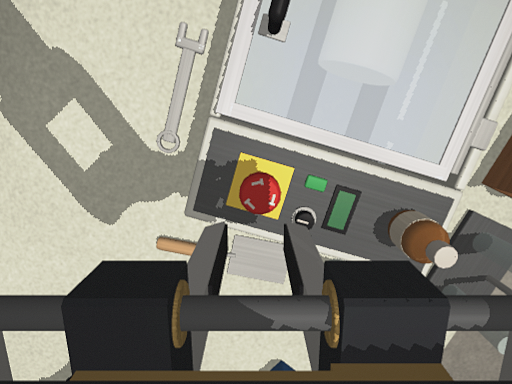

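The button is centred at pixel (260,192), at about (0.540, -0.190), with the knob and bottle to its right. I'll press it with the fingers closed.

Request:
step_arm(
  increments="-0.1 0.3 0 0 0 0;0 0 4.5 0 0 0;0 0 4.5 0 0 0;0 0 1.5 0 0 0;0 0 0 0 0 0",
)

```text
time: 3.3
tool_pos: [0.5381, -0.1893, 0.1773]
ee_rot: [-3.137, -0.005, 1.998]
wrist_force: [0.1, 0.5, -0.3]
width: 0.0007
```

Request:
step_arm(
  increments="0 0 0.5 0 0 0;0 0 0.4 0 0 0;0 0 0.3 0 0 0;0 0 0 0 0 0",
)

```text
time: 3.7
tool_pos: [0.5405, -0.1905, 0.1698]
ee_rot: [3.139, 0.002, 1.997]
wrist_force: [1.1, -0.7, 1.4]
width: 0.0005
```

Request:
step_arm(
  increments="0 0 0.3 0 0 0;0 0 0.3 0 0 0;0 0 0 0 0 0",
)

```text
time: 4.0
tool_pos: [0.5403, -0.1904, 0.163]
ee_rot: [3.14, 0.002, 1.997]
wrist_force: [1.7, -1.7, 2.7]
width: 0.0003
```

Request:
step_arm(
  increments="0 0 0.2 0 0 0;0 0 0 0 0 0;0 0 0 0 0 0",
)

```text
time: 4.3
tool_pos: [0.5403, -0.1904, 0.1611]
ee_rot: [3.14, 0.002, 1.997]
wrist_force: [1.9, 0.0, 3.9]
width: 0.0005
```

Force is rising, so I'll press until the hard stop.

Request:
step_arm(
  increments="0 0 0.1 0 0 0;0 0 0.1 0 0 0;0 0 0 0 0 0",
)

```text
time: 4.6
tool_pos: [0.5404, -0.1905, 0.161]
ee_rot: [3.139, 0.003, 1.997]
wrist_force: [1.4, -0.4, 9.8]
width: 0.0004
```

Request:
step_arm(
  increments="0 0 0.1 0 0 0;0 0 0 0 0 0;0 0 0 0 0 0",
)

```text
time: 4.9
tool_pos: [0.5405, -0.1905, 0.1609]
ee_rot: [3.139, 0.004, 1.997]
wrist_force: [-0.2, -0.1, 13.0]
width: 0.0006
```

Hard stop reached (13 N). Now I'll retreat, open the fingers and look.

Request:
step_arm(
  increments="0 0 -2.5 0 0 0;0 0 -3 0 0 0;0 0 0 0 0 0;0 0 0 0 0 0;0 0 0 0 0 0",
  claw=1,
)

```text
time: 5.4
tool_pos: [0.5384, -0.1896, 0.2098]
ee_rot: [-3.138, -0.004, 1.997]
wrist_force: [-0.8, 0.9, 0.2]
width: 0.0002
```

Request:
step_arm(
  increments="0 0 0 0 0 0;0 0 0 0 0 0;0 0 0 0 0 0",
  claw=-0.3,
)

```text
time: 5.7
tool_pos: [0.5392, -0.1899, 0.2116]
ee_rot: [-3.141, -0.001, 1.997]
wrist_force: [-0.1, -1.2, 0.1]
width: 0.0213
```

```bash
python3 - <<'E'
from h import *
o=get_obs();W=cam("wrist",o);a=snapshot("wrist");t=snapshot("scene")
cv2.imwrite("pics/w2.png",a[:,:,::-1]);cv2.imwrite("pics/s2.png",t[:,:,::-1])
for z in(.1635,.17):
  for s,c in blobs(a,(0,150,60),(8,255,255),100): print(s,c.round(1),onz(W,c,z))
s0=cv2.imread("pics/s0.png")[:,:,::-1]
for i in (s0,t): print([ (s,c.round(1)) for s,c in blobs(i,(0,150,60),(8,255,255)) if 180<c[0]<215])
plan([.540,-.1905,.144],[np.pi,0,2.0])
E
```

```text
[ 231  186   53   54 1859] [256.4 211.6] [ 0.53918374 -0.18926448  0.1635    ]
[ 231  186   53   54 1859] [256.4 211.6] [ 0.53836436 -0.18748244  0.17      ]
[(array([189, 244,  19,  18, 227], dtype=int32), array([197.9, 252.7]))]
[(array([188, 247,  20,  17, 226], dtype=int32), array([198. , 255.1]))]
t 5.8 tcp [ 0.5394 -0.19    0.2121] rpy [-3.141e+00 -1.000e-03  1.997e+00] F [0.01 0.81 0.12] w 0.0292 q [-0.44  0.14  1.3   0.    1.7  -0.86]
shift cm [-0.07  0.04  6.81] turn [-0.    -0.001 -0.003]
```

View pics/w2.png

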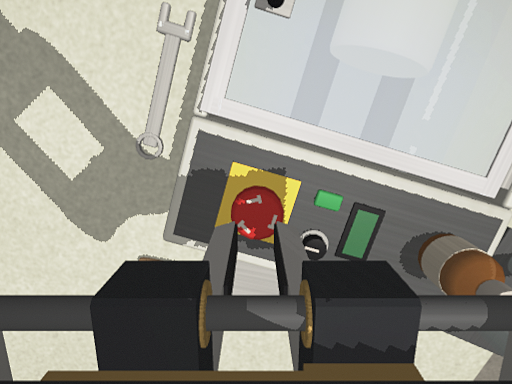

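The red head is at (256,212), centred between the jaws. In the scene view it has dropped about 3 px, so it is latched. Next I'll descend and grip it.

Request:
step_arm(
  increments="0 0 0 0 0 0;0 0 0 0 0 0;0 0 3 0 0 0;0 0 2.5 0 0 0;0 0 1.3 0 0 0",
)

```text
time: 6.3
tool_pos: [0.5385, -0.1896, 0.142]
ee_rot: [-3.139, -0.003, 1.997]
wrist_force: [-0.3, 0.0, -0.2]
width: 0.061
```

Request:
step_arm(
  increments="0 0 0 0 0 0;0 0 0 0 0 0;0 0 0 0 0 0;0 0 0 0 0 0",
  claw=1,
)

```text
time: 6.7
tool_pos: [0.5407, -0.1904, 0.1463]
ee_rot: [3.139, 0.002, 1.997]
wrist_force: [0.8, -0.2, 1.4]
width: 0.038
```

Request:
step_arm(
  increments="0 0 0 0 0 0.12;0 0 0 0 0 0.12;0 0 0 0 0 0.12;0 0 0 0 0 0.12;0 0 0 0 0 0.12",
)

```text
time: 7.2
tool_pos: [0.5415, -0.1903, 0.1468]
ee_rot: [3.136, 0.0, 1.392]
wrist_force: [2.1, 0.2, 3.3]
width: 0.0382
```

Request:
step_arm(
  increments="0 0 0 0 0 0.12;0 0 0 0 0 0.12;0 0 0 0 0 0;0 0 0 0 0 0",
)

```text
time: 7.6
tool_pos: [0.5418, -0.1904, 0.1466]
ee_rot: [3.135, -0.001, 1.16]
wrist_force: [5.5, 1.1, 3.7]
width: 0.0382
```

Request:
step_arm(
  increments="0 0 0 0 0 0;0 0 0 0 0 0;0 0 0 0 0 0;0 0 0 0 0 0",
  claw=-0.3,
)

```text
time: 8.0
tool_pos: [0.5387, -0.1899, 0.1435]
ee_rot: [-3.139, 0.0, 1.157]
wrist_force: [0.1, 0.2, 0.3]
width: 0.0606
```

Request:
step_arm(
  increments="0 0 -2 0 0 0;0 0 -4 0 0 0;0 0 -4 0 0 0;0 0 0 0 0 0;0 0 0 0 0 0",
)

```text
time: 8.5
tool_pos: [0.5398, -0.1903, 0.2454]
ee_rot: [3.14, 0.0, 1.157]
wrist_force: [-0.7, -0.1, -0.3]
width: 0.0609
```

```bash
python3 - <<'E'
from h import *
o=get_obs();W=cam("wrist",o);a=snapshot("wrist");t=snapshot("scene")
cv2.imwrite("pics/w3.png",a[:,:,::-1]);cv2.imwrite("pics/s3.png",t[:,:,::-1])
for s,c in blobs(a,(0,150,60),(8,255,255),100): print(s,c.round(1),onz(W,c,.17))
print([ (s,c.round(1)) for s,c in blobs(t,(0,150,60),(8,255,255)) if 180<c[0]<215])
plan([.478,.003,.28],[np.pi,0,np.pi/2+.115])
E
```

```text
[ 234  177   48   48 1542] [257.5 200.3] [ 0.54197454 -0.18971074  0.17      ]
[(array([189, 245,  19,  17, 220], dtype=int32), array([197.9, 253. ]))]
t 8.6 tcp [ 0.5387 -0.1898  0.2425] rpy [-3.138 -0.     1.157] F [-0.71  0.09 -0.46] w 0.0612 q [-0.44  0.13  1.25 -0.    1.76 -0.02]
shift cm [ 15.21 -13.33  -3.7 ] turn [-0.004 -0.001 -0.529]
```

The head centroid in the scene view went 252.7 → 255.1 (latched) → 253.0, so it has popped up. Now I'll move over the handle.

Request:
step_arm(
  increments="0 0 -3.7 0 0 0;3.1 -2.7 0 0 0 0;3.1 -2.7 0 0 0 0;3 -2.7 0 0 0 0;3 -2.6 0 0 0 0",
)

```text
time: 9.1
tool_pos: [0.4891, -0.034, 0.2789]
ee_rot: [-3.137, 0.001, 1.156]
wrist_force: [-0.3, -0.7, 0.0]
width: 0.0612
```

Request:
step_arm(
  increments="3 -2.6 0 0 0 0;0 0 0 0 0 -0.14;0 0 0 0 0 -0.14;0 0 0 0 0 -0.14;0 0 0 0 0 -0.11",
)

```text
time: 9.6
tool_pos: [0.478, 0.0028, 0.279]
ee_rot: [-3.137, -0.001, 1.692]
wrist_force: [-0.2, 0.1, 0.3]
width: 0.0615
```

Request:
step_arm(
  increments="0 0 0 0 0 0;0 0 0 0 0 0;0 0 0 0 0 0",
)

```text
time: 9.9
tool_pos: [0.4786, 0.0025, 0.2806]
ee_rot: [-3.14, -0.0, 1.685]
wrist_force: [-0.8, -0.2, 0.6]
width: 0.0611
```

```bash
python3 - <<'E'
from h import *
plan([.478,.003,.28],[np.pi,0,np.pi/2+.115])
o=get_obs();W=cam("wrist",o);a=snapshot("wrist")
cv2.imwrite("pics/w4.png",a[:,:,::-1])
print(proj(W,[.472,.064,.182]),proj(W,[.485,-.058,.182]))
E
```

```text
t 9.9 tcp [0.4786 0.0025 0.2806] rpy [-3.14  -0.     1.685] F [-0.81 -0.22  0.59] w 0.0611 q [-0.11 -0.07  1.39  0.    1.83 -0.23]
shift cm [ 0.05 -0.06  0.06] turn [-0.002 -0.    -0.001]
[256.48913558 123.03051055] [255.33992604 259.4115443 ]
```

View pics/w4.png

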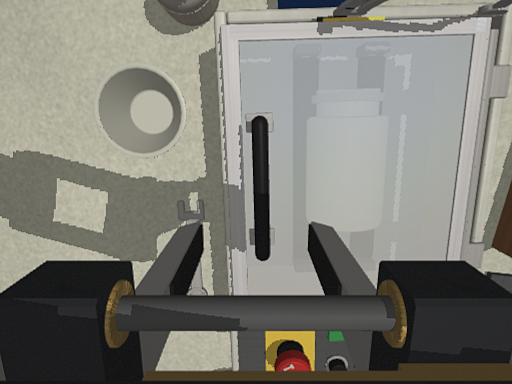

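The bar runs from (260,120) to (263,257), slightly right of the jaw centre. The yellow pointer is at (345,18) at the top.

```bash
python3 - <<'E'
from h import *
o=get_obs();W=cam("wrist",o);S=cam("scene");T=cam("top")
A=onz(W,(260,122),.182);B=onz(W,(262.5,254),.182)
m=(A+B)/2; v=A-B; yaw=np.arctan2(-v[0],v[1]); print(A,B,m,np.linalg.norm(v),yaw)
x=np.array([np.cos(yaw),np.sin(yaw),0]);y=np.array([-x[1],x[0],0])
H=m+.215*x; H[2]=.13
I,_=tri([ray(T,(199.5,197.5)),ray(S,(270.3,145.3))])
d=I-H; print("H",H,"index mill",d@x,d@y,d[2],np.degrees(np.arctan2(d[2],-d@x)),np.hypot(d[2],d@x))
plan(m-[0,0,.012],[np.pi,0,np.pi/2+yaw])
# predicted index for angles
for a in (29,34,38,42,46):
  P=H-x*.15*np.cos(np.radians(a))+y*(d@y)+[0,0,.15*np.sin(np.radians(a))]; print(a,proj(T,P),proj(S,P))
E
```

```text
[0.47492434 0.06512889 0.182     ] [ 0.49109425 -0.05205742  0.182     ] [0.48300929 0.00653573 0.182     ] 0.11829665498290165 0.1371187844670202
H [0.69599129 0.03592398 0.13      ] index mill -0.1266015643646397 0.15553974637993287 0.07341426732934556 30.108775110948105 0.1463475682991645
t 9.95 tcp [0.4787 0.0025 0.2809] rpy [-3.14  -0.     1.685] F [ 0.66 -0.01 -0.24] w 0.061 q [-0.11 -0.07  1.38  0.    1.83 -0.23]
shift cm [ 0.35  0.48 11.08] turn [-0.001 -0.    -0.022]
29 [199.18796903 198.19752481] [267.3984972 145.5342282]
34 [198.38924459 195.14591055] [270.04616637 142.18397411]
38 [197.73817564 192.43988731] [272.45366971 139.65833582]
42 [197.08084185 189.51188255] [275.10978716 137.28736098]
46 [196.42161822 186.37677034] [278.00468419 135.08661721]
```

Request:
step_arm(
  increments="0.3 0.5 0 0 0 -0.02;0 0 4 0 0 0;0 0 4 0 0 0;0 0 3.3 0 0 0;0 0 0 0 0 0",
)

```text
time: 10.45
tool_pos: [0.4802, 0.0067, 0.1628]
ee_rot: [-3.131, -0.003, 1.707]
wrist_force: [0.4, 0.5, -0.3]
width: 0.0612
```

Request:
step_arm(
  increments="0 0 0 0 0 0;0 0 0 0 0 0;0 0 0 0 0 0;0 0 0 0 0 0",
  claw=1,
)

```text
time: 10.85
tool_pos: [0.4846, 0.006, 0.1705]
ee_rot: [3.138, 0.001, 1.707]
wrist_force: [-0.2, 0.7, 0.0]
width: 0.033
```

```bash
cat > lift.py <<'E'
from h import *
import sys
# increments (tool frame) for guard going a0->a1 deg in n rows, tool turning k*angle about its x; tool x=mill y, tool y=mill x, z down
a0,a1,n,k,t0=map(float,sys.argv[1:6])   # t0: present tool tilt, deg
f=lambda a:np.array([-215*np.cos(a)+52*np.sin(a),52*np.cos(a)+215*np.sin(a)])  # bar centre, mill x,z, mm
L=14.
def tcp(a,t): return f(a)+L*np.array([-np.sin(t),-np.cos(t)])
A=np.radians(np.linspace(a0,a1,int(n)+1)); Tt=np.radians(t0)+k*(A-A[0])
for i in range(int(n)):
    d=(tcp(A[i+1],Tt[i+1])-tcp(A[i],Tt[i]))/10; t=Tt[i]
    print("0 %.2f %.2f %.3f 0 0"%(d[0]*np.cos(t)-d[1]*np.sin(t), -d[0]*np.sin(t)-d[1]*np.cos(t), Tt[i+1]-t),end="; ")
print()
E
python3 lift.py 0 25 15 1 0;python3 lift.py 0 25 15 0.6 0; python3 -c "
from h import *
plan([.483,.0065,.168])"
```

```text
0 0.12 -0.62 0.029 0 0; 0 0.12 -0.62 0.029 0 0; 0 0.12 -0.62 0.029 0 0; 0 0.12 -0.62 0.029 0 0; 0 0.12 -0.62 0.029 0 0; 0 0.12 -0.62 0.029 0 0; 0 0.12 -0.62 0.029 0 0; 0 0.12 -0.62 0.029 0 0; 0 0.12 -0.62 0.029 0 0; 0 0.12 -0.62 0.029 0 0; 0 0.12 -0.62 0.029 0 0; 0 0.12 -0.62 0.029 0 0; 0 0.12 -0.62 0.029 0 0; 0 0.12 -0.62 0.029 0 0; 0 0.12 -0.62 0.029 0 0; 
0 0.14 -0.62 0.017 0 0; 0 0.14 -0.62 0.017 0 0; 0 0.15 -0.62 0.017 0 0; 0 0.16 -0.62 0.017 0 0; 0 0.16 -0.62 0.017 0 0; 0 0.17 -0.61 0.017 0 0; 0 0.18 -0.61 0.017 0 0; 0 0.19 -0.61 0.017 0 0; 0 0.19 -0.61 0.017 0 0; 0 0.20 -0.60 0.017 0 0; 0 0.21 -0.60 0.017 0 0; 0 0.21 -0.60 0.017 0 0; 0 0.22 -0.59 0.017 0 0; 0 0.23 -0.59 0.017 0 0; 0 0.23 -0.59 0.017 0 0; 
t 10.85 tcp [0.4846 0.006  0.1705] rpy [3.138e+00 1.000e-03 1.707e+00] F [-0.21  0.73  0.04] w 0.033 q [-0.1  -0.05  1.58  0.    1.61 -0.24]
shift cm [ 0.07 -0.16  0.24] turn None
```

Still closing, so I'll wait for the grip.

Request:
step_arm(
  increments="0 0 0 0 0 0;0 0 0 0 0 0;0 0 0 0 0 0;0 0 0 0 0 0;0 0 0 0 0 0",
)

```text
time: 11.35
tool_pos: [0.483, 0.006, 0.1688]
ee_rot: [-3.141, 0.0, 1.707]
wrist_force: [-3.0, 0.1, 4.6]
width: 0.0133
```

Request:
step_arm(
  increments="0 0.12 -0.62 0.029 0 0; 0 0.12 -0.62 0.029 0 0; 0 0.12 -0.62 0.029 0 0;0 0 0 0 0 0",
)

```text
time: 11.75
tool_pos: [0.4865, 0.0065, 0.1855]
ee_rot: [-3.049, -0.001, 1.707]
wrist_force: [-4.6, -1.2, -2.9]
width: 0.0135
```

Request:
step_arm(
  increments="0 0.12 -0.62 0.029 0 0; 0 0.12 -0.62 0.029 0 0; 0 0.12 -0.62 0.029 0 0;0 0.12 -0.62 0.029 0 0;0 0 0 0 0 0",
)

```text
time: 12.25
tool_pos: [0.4943, 0.0077, 0.2097]
ee_rot: [-2.932, -0.001, 1.707]
wrist_force: [-4.8, -1.1, -1.7]
width: 0.0127
```

Request:
step_arm(
  increments="0 0.12 -0.62 0.029 0 0; 0 0.12 -0.62 0.029 0 0; 0 0.12 -0.62 0.029 0 0;0 0.12 -0.62 0.029 0 0;0 0 0 0 0 0",
)

```text
time: 12.75
tool_pos: [0.5049, 0.0092, 0.233]
ee_rot: [-2.816, -0.001, 1.707]
wrist_force: [-7.2, -0.1, -0.4]
width: 0.0132
```

Request:
step_arm(
  increments="0 0.12 -0.62 0.029 0 0; 0 0.12 -0.62 0.029 0 0; 0 0.12 -0.62 0.029 0 0;0 0 0 0 0 0;0 0 0 0 0 0",
)

```text
time: 13.25
tool_pos: [0.5145, 0.0105, 0.2494]
ee_rot: [-2.731, -0.001, 1.706]
wrist_force: [-6.9, -0.2, -0.0]
width: 0.0132
```

```bash
python3 - <<'E'
from h import *
plan([.483,.0065,.168])
a=snapshot("wrist");t=snapshot("top");s=snapshot("scene")
for n,i in zip("wts",(a,t,s)): cv2.imwrite(f"pics/{n}5.png",i[:,:,::-1])
c=lambda i,x,y,w,h:cv2.resize(i[y:y+h,x:x+w],(400,300),interpolation=cv2.INTER_CUBIC)
cv2.imwrite("pics/m5.png",np.vstack([np.hstack([c(a,0,0,512,384),c(t,170,170,80,60)]),np.hstack([c(s,230,110,80,60),c(s,150,100,200,150)])])[:,:,::-1])
E
```

```text
t 13.25 tcp [0.5145 0.0105 0.2494] rpy [-2.731e+00 -1.000e-03  1.706e+00] F [-6.88 -0.23 -0.01] w 0.0132 q [-0.04  0.32  1.07 -0.08  2.16 -0.21]
shift cm [0.02 0.34 8.73] turn None
```

View pics/m5.png

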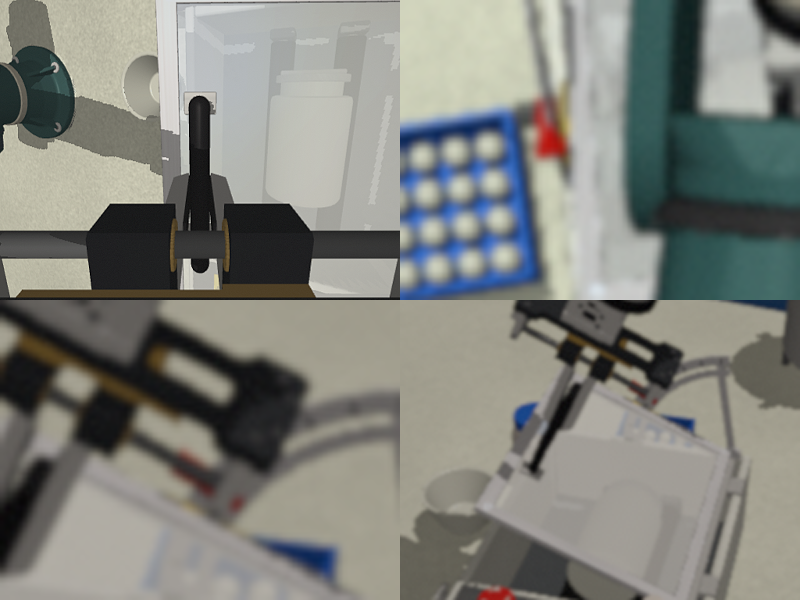

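The top crop shows the red index at about (200,196), with the yellow pointer just beside it. In the scene view the gripper partly covers the index. I'll correct the camera bias using the e-stop, whose position is known from contact, and re-derive the index angle.

```bash
python3 - <<'E'
from h import *
S=cam("scene");T=cam("top")
a=cv2.imread("pics/s0.png")[:,:,::-1];b=cv2.imread("pics/t0.png")[:,:,::-1]
E0=np.array([.540,-.1897,.163])
def fix(C,uv):  # pixel bias at estop
    return np.array(uv)-proj(C,E0)
# red centroid of head: top sees mainly flat top; scene sees top and side
et=np.array([328.6,204.5]);es=np.array([198.,252.2])
E1=E0+[0,0,.006]
bt=et-proj(T,E1); bs=es-proj(S,E0); print("bias px",bt,bs)
it=np.array([199.4,197.2]); i_s=np.array([270.3,145.2])
I,r=tri([ray(T,it-bt),ray(S,i_s-bs)]); print(I,r)
for yaw in(.125,.137):
  x=np.array([np.cos(yaw),np.sin(yaw),0]);y=np.array([-x[1],x[0],0])
  H=np.array([.4835,.0063,.13])+.215*x; H[2]=.13
  d=I-H; print("index",d@x,d@y,d[2],np.degrees(np.arctan2(d[2],-d@x)),np.hypot(d[2],d@x))
# guard angle now: bar centre from tcp
for L in(.012,.016):
  q=get_obs();Q=R.from_euler("xyz",q["ee_rot"]);bar=q["tool_pos"]-Q.apply([0,0,L]); w=bar-H
  print("guard",np.degrees(np.arctan2(w[2],-w@x)-np.arctan2(52,215)),np.hypot(w[2],w@x))
# yellow pointer in pictures
for n in("t0","s0","t5","s5"):
  for s,c in blobs(cv2.imread(f"pics/{n}.png")[:,:,::-1],(20,90,60),(35,255,255),3): print(n,s,c.round(1))
c=lambda i,x,y,w,h:cv2.resize(i[y:y+h,x:x+w],(400,300),interpolation=cv2.INTER_NEAREST)
b5=cv2.imread("pics/t5.png")[:,:,::-1]
cv2.imwrite("pics/z.png",np.vstack([np.hstack([c(a,250,125,48,36),c(b,180,175,48,36)]),np.hstack([c(b5,180,175,48,36),c(cv2.imread("pics/s5.png")[:,:,::-1],250,125,48,36)])])[:,:,::-1])
E
```

```text
bias px [0.5784264  0.88695157] [0.59409077 2.46273491]
[0.54964909 0.17256035 0.21173927] [np.float64(0.001110350815017357), np.float64(0.001110350815017292)]
index -0.12863856570913676 0.15671600832819524 0.0817392680399523 32.43261417266037 0.15241124803442516
index -0.12676423669173686 0.15566841257142125 0.0817392680399523 32.81446182292004 0.15083262128513797
guard 22.485831797757584 0.22139691395352545
guard 23.49204705002206 0.22230300918296023
t0 [  6 100  13  11  65] [ 11.4 105.2]
t0 [205 194   1   3   3] [205. 195.]
t0 [315 195  24  23 278] [324.8 206.3]
t0 [205 200   2   9   9] [205.2 204. ]
s0 [194  35  16   7  29] [200.6  37.4]
s0 [400  43   8  15  60] [403.1  48.2]
s0 [147  56  19   4  19] [156.   57.1]
s0 [167  59   4   1   4] [168.5  59. ]
s0 [172  60  16   3  16] [179.5  61. ]
s0 [196  64   4   1   4] [197.5  64. ]
s0 [201  65   5   1   5] [203.  65.]
s0 [207  66   7   1   7] [210.  66.]
s0 [219  68   5   1   5] [221.  68.]
s0 [225  69   5   1   5] [227.  69.]
s0 [231  70  10   2  10] [235.5  70.5]
s0 [243  72   4   1   4] [244.5  72. ]
s0 [248  73  11   2  11] [253
[... 1437 characters left out ...]
1   4] [232.5  70. ]
s5 [236  71   5   1   5] [238.  71.]
s5 [242  72   5   1   5] [244.  72.]
s5 [423 103  10   2  10] [427.5 103.5]
s5 [434 105   4   1   4] [435.5 105. ]
s5 [441 106   3   1   3] [442. 106.]
s5 [446 107   4   1   4] [447.5 107. ]
s5 [458 109   3   1   3] [459. 109.]
s5 [464 110   3   1   3] [465. 110.]
s5 [469 111   4   1   4] [470.5 111. ]
s5 [474 112   3   1   3] [475. 112.]
s5 [480 113   3   1   3] [481. 113.]
s5 [486 114   3   1   3] [487. 114.]
s5 [491 115   4   1   4] [492.5 115. ]
s5 [497 116   3   1   3] [498. 116.]
s5 [503 117   3   1   3] [504. 117.]
s5 [237 118   3   3   5] [237.6 119.4]
s5 [509 118   3   1   3] [510. 118.]
s5 [181 252  37  24 412] [200.  264.8]
```

View pics/z.png

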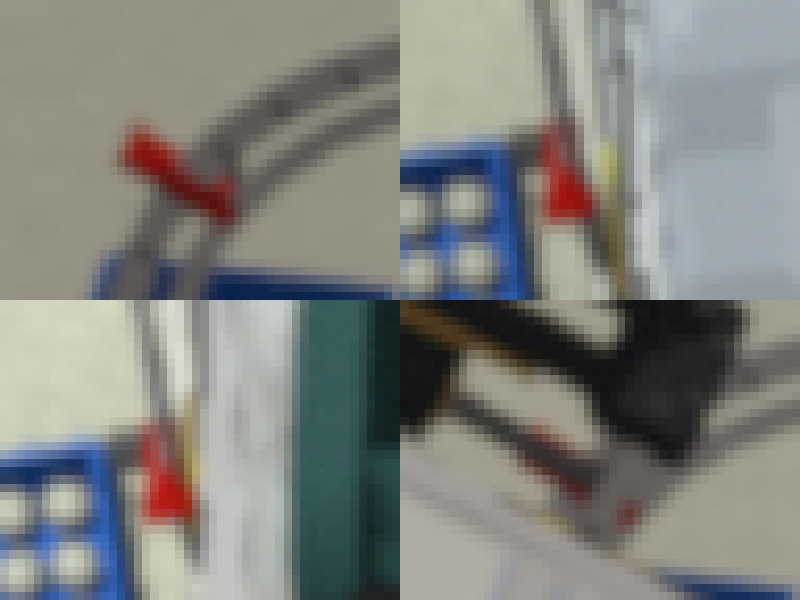

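With the bias removed the index radius comes out at 151 mm (true 150), with rays agreeing to 1 mm, at an angle of about 32.6°. The guard is now at about 23°.

Request:
step_arm(
  increments="0 0.12 -0.62 0.029 0 0; 0 0.12 -0.62 0.029 0 0; 0 0.12 -0.62 0.029 0 0;0 0 0 0 0 0;0 0 0 0 0 0",
)

```text
time: 13.9
tool_pos: [0.5257, 0.0121, 0.2651]
ee_rot: [-2.644, -0.001, 1.707]
wrist_force: [-6.0, -0.4, -0.6]
width: 0.013
```

Request:
step_arm(
  increments="0 0.12 -0.62 0.029 0 0; 0 0.12 -0.62 0.029 0 0; 0 0.1 -0.5 0.02 0 0;0 0 0 0 0 0;0 0 0 0 0 0",
)

```text
time: 14.4
tool_pos: [0.5373, 0.0137, 0.2788]
ee_rot: [-2.567, -0.001, 1.707]
wrist_force: [-5.9, -0.3, 0.7]
width: 0.013
```

```bash
cat > chk.py <<'E'
from h import *
import sys
plan([.483,.0065,.168])
yaw=.133;x=np.array([np.cos(yaw),np.sin(yaw),0]);H=np.array([.4835,.0063,0])+.215*x; H[2]=.13
q=get_obs();Q=R.from_euler("xyz",q["ee_rot"]);bar=q["tool_pos"]-Q.apply([0,0,.014]); w=bar-H
print("guard",np.degrees(np.arctan2(w[2],-w@x)-np.arctan2(52,215)),np.hypot(w[2],w@x))
k=sys.argv[1]
a=snapshot("wrist");t=snapshot("top");s=snapshot("scene")
c=lambda i,x,y,w,h:cv2.resize(i[y:y+h,x:x+w],(400,300),interpolation=cv2.INTER_NEAREST)
cv2.imwrite(f"pics/m{k}.png",np.vstack([np.hstack([c(a,0,0,512,384),c(t,180,175,48,36)]),np.hstack([c(s,250,125,48,36),c(s,150,100,200,150)])])[:,:,::-1])
E
python3 chk.py 6
```

```text
t 14.4 tcp [0.5373 0.0137 0.2788] rpy [-2.567e+00 -1.000e-03  1.707e+00] F [-5.91 -0.31  0.68] w 0.013 q [-0.02  0.5   0.82 -0.13  2.39 -0.23]
shift cm [1.000e-02 1.420e+00 1.228e+01] turn None
guard 32.7714871874032 0.22179435076253337
```

View pics/m6.png

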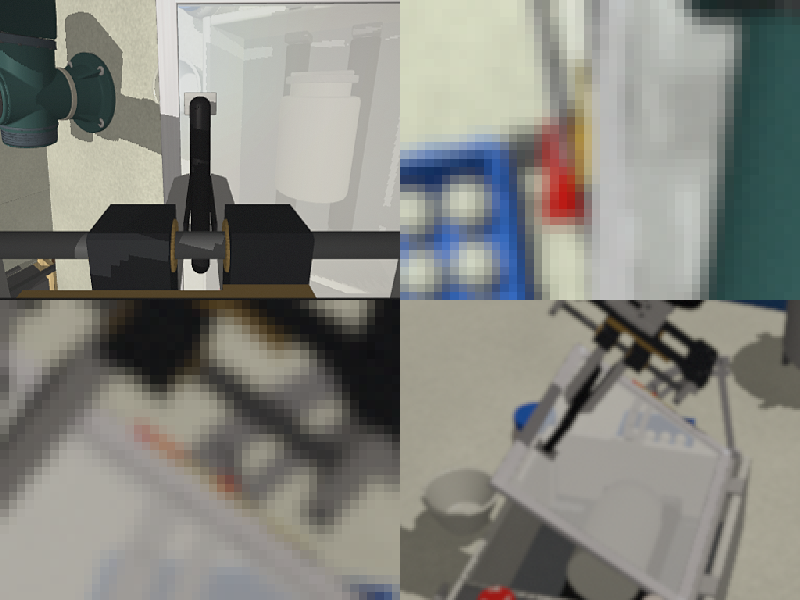

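The guard's edge and yellow pointer now lie along the red index in the scene view, at crop (135–240, 425–490). The kinematic guard angle of 32.8° matches the index. Before handing in I'll check that it holds steady.

Request:
step_arm(
  increments="0 0 0 0 0 0;0 0 0 0 0 0;0 0 0 0 0 0;0 0 0 0 0 0;0 0 0 0 0 0",
)

```text
time: 15.05
tool_pos: [0.5373, 0.0137, 0.2787]
ee_rot: [-2.568, -0.001, 1.707]
wrist_force: [-6.5, -0.7, 0.3]
width: 0.0131
```

```bash
python3 chk.py 7; python3 -c "
from h import *
t=snapshot('top')
for s,c in blobs(t,(0,150,60),(8,255,255)): print(s,c.round(1))
print(get_obs()['qvel'].round(4)); close_job()"
```

```text
t 15.05 tcp [0.5373 0.0137 0.2787] rpy [-2.568e+00 -1.000e-03  1.707e+00] F [-6.53 -0.71  0.33] w 0.0131 q [-0.02  0.5   0.82 -0.13  2.39 -0.23]
shift cm [1.000e-02 1.410e+00 1.227e+01] turn None
guard 32.75124694768502 0.22179948001851785
[180  85   9  10  69] [184.1  89.2]
[197 193   5   8  23] [199.  197.1]
[323 199  13  12  96] [328.6 204.6]
[465 256   3   3   8] [465.9 257.1]
[ 0.0002  0.0007 -0.003   0.0007 -0.0013  0.0001]
the job is handed in; nothing more can be done
```

I did the safety check in the order you asked and handed the job in with the arm still holding the guard at the red index. The interface reports no verdict.

- **Stop button:** I pressed it to its hard stop (13 N) and let go, and it stayed down, sitting about 3 px lower in the scene picture. I then twisted it clockwise by 0.84 rad and opened the grip. The head came back to within 0.3 px of where it started.
- **Guard:** It is held by the handle at about 32.8°. I measured the index at about 32.6°, give or take 1–2°, and the pointer lies along the index in the scene picture.
- **Last checks:** Over the final half second the tool moved by only 0.1 mm. The grip width is 13 mm on the 14 mm bar. The red index and the stop button are where they started in the top picture, within about half a pixel. I saw no bystander out of place in the pictures but did not measure their positions.
- **Weaker points:** The gripper partly hides the index in the last scene picture, so the pointer match rests mainly on the arm's position and the index position measured from two views. Before I corrected a camera offset against the stop button, those views put the index at 30.1°. That is still within the 4° allowed.

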